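# Put the lids back on the kitchen jars

## Robot

A 6-joint arm with a two-finger parallel gripper is mounted at the origin on the work surface. World frame = base frame: x ahead of the robot, y to its left, z up, the work surface at z = 0. Lengths are in m, angles in rad, forces in N, time in s.
With the tool pointing down it reaches from about 0.35 to 0.975 m from the base axis. Payload 4.9 kg.
Tool frame: the origin (TCP) lies at the very end of the fingers, on their centre line; the grasp point (between the pads) lies 19 mm behind it; z points along the fingers, y is the line along which they close (so a half turn about z gives the same grasp; the last joint's range is limited). The gripper opens to 85 mm and grips with 20 to 120 N. Pads are 22 mm wide; open, the fingers measure 114 mm over their backs; the gripper's body (76 mm by 85 mm) begins 54 mm behind the grasp point. The pads swing forward as they close: fully open they stand 13 mm farther back than shut.
Start: joints at [-1.241, 0.053, 1.613, -0, 1.476, -0.119], TCP at [0.271, -0.563, 0.231] pointing down, gripper open.
Joint ranges: [-3.01, 3.01], [-1.01, 2.22], [0.06, 2.58], [-1.02, 4.17], [0.09, 2.62], [-3.14, 3.14]. Speed limits (rad/s): [2.57, 2.57, 3.14, 3.14, 3.14, 3.14].

## Interface

Orientations are given as a rotation vector (axis times angle).
In Python, from station import get_obs, optics, ctrl gives the robot as it stands.
- The arm moves only by the shell command python3 -m pendant 'ROWS' [FORCE]. ROWS is JSON, a list of rows, each a list of 3 entries, a list of its own where there are three numbers: the shift along the tool's x, y, z in mm, then the turn, a rotation vector about the tool's x, y, z in rad, then the opening, from 0 (shut) to 1 (fully open). A call has 1 to 12 rows; each row shifts and turns the commanded pose from where the row before left it, along the tool's axes as they then stand; what a row does not reach is not made up. A row lasts 1/12 s, in which the tool goes at most 41.7 mm and 7.16 degrees, less where a joint would pass 70% of its speed; a pose out of reach is approached as far as the arm can. A call is refused whole if a number of a shift passes 41.7 or a number of a turn 0.125, either way. A call with a gripper value outside its range is refused whole. The fingers move at their own pace and stop on an object; FORCE is the grip in N (left out, the last holds). Time passes only in rows, so rows that do not move let the fingers close. It gives the time, the measured TCP pose, the force, the opening and the grip force at its end, in the units of the state.
- get_obs(): the state, without advancing time (a new reading comes with each control period).
- optics.get_image(name): name is "side" or "top" or "wrist"; returns the picture (400x640x3 uint8, red, green, blue); there is no depth.
- optics.camera_model(name): a dict with "fx", "fy", "cx", "cy" (pixels), "distortion" ([k1, k2, p1, p2, k3] as OpenCV has them; the pictures are not rectified), "cam_to_world" (4x4, takes a point from camera to world coordinates). Camera axes: x right, y up, looking along -z (the intrinsics and any distortion apply to the point x, -y, -z); pixel columns grow to the right and rows downward; lengths in m; the calibration is good to about 2 mm. A picture is of the moment at which its call begins: read the wrist's pose just before it. camera_model takes no time and is no camera call; for the wrist camera it gives the pose at the moment of the call.
- ctrl.finish_job(): hands the job in; it is judged then, once.
The state is a dict: "t": time; "q": joint angles; "dq": joint speeds; "effort": joint torques, N m; "tool_pos": TCP position; "tool_rot": TCP orientation; "contact_force": force on the tool from outside, world axes, zero at the start; "wrist_torque": the same for the moment, N m; "opening": finger opening in m; "grip_force": force on a finger pad.
Only numpy, scipy, OpenCV 4.12 (cv2) and the standard library are available. Lean on these libraries where they do the work, as an engineer would, in place of code of your own. Each camera call takes 0.05 s, during which the arm holds its last target. There are 200 camera calls.

## Task

The four stoneware jars are washed and dry, so close them up: take the pile of wooden lids apart, along with the lid lying by itself, and put every lid on its own jar, fitted into the mouth and lying flat on the rim, with the square lids squared up with their jars. Leave the jars standing where they are, and leave the mixing bowl and the rolling pin alone.

Things in the scene. Friction and masses are not known exactly. Their poses are not given: they have to be found in the camera images.
- lid_round_large: Large round wooden lid, 68 mm across. 23 mm high in all: a 68 mm round wooden top slab 14 mm thick (9 to 23 mm above the origin) over a paler round plug 46 mm across, 9 mm deep, narrowing by 7 mm or so to its flat foot. Origin: centre of the foot's underside; z up. Pinch it across the slab's edges.
- lid_square_large: Large square wooden lid, 66 mm wide. 23 mm high in all: a 66 mm square wooden top slab 14 mm thick (9 to 23 mm above the origin) over a paler square plug 44 mm wide, 9 mm deep, narrowing by 7 mm or so to its flat foot. Origin: centre of the foot's underside; z up; x and y along the sides. Pinch it across the slab's edges.
- lid_round_medium: Medium round wooden lid, 54 mm across; starts in the middle of the pile, on a large lid. 23 mm high in all: a 54 mm round wooden top slab 14 mm thick (9 to 23 mm above the origin) over a paler round plug 36 mm across, 9 mm deep, narrowing by 7 mm or so to its flat foot. Origin: centre of the foot's underside; z up. Pinch it across the slab's edges.
- lid_square_small: Small square wooden lid, 40 mm wide; starts on top of the pile. 23 mm high in all: a 40 mm square wooden top slab 14 mm thick (9 to 23 mm above the origin) over a paler square plug 22 mm wide, 9 mm deep, narrowing by 7 mm or so to its flat foot. Origin: centre of the foot's underside; z up; x and y along the sides. Pinch it across the slab's edges.
- jar_round_large: Large round cream stoneware jar, open, 66 mm across. Loose, 60 mm high; the round mouth is 56 mm across inside. Origin: centre of its underside; z up. With its lid seated, the lid's top slab lies on the rim and the lid's origin is 51 mm above the jar's origin, at most 7 mm off-centre.
- jar_square_large: Large square cream stoneware jar, open, 64 mm wide, x and y along its sides. Loose, 56 mm high; the square mouth is 54 mm wide inside. Origin: centre of its underside; z up. With its lid seated, the lid's top slab lies on the rim and the lid's origin is 47 mm above the jar's origin, at most 7 mm off-centre.
- jar_round_medium: Medium round cream stoneware jar, open, 52 mm across. Loose, 62 mm high; the round mouth is 44 mm across inside. Origin: centre of its underside; z up. With its lid seated, the lid's top slab lies on the rim and the lid's origin is 53 mm above the jar's origin, at most 7 mm off-centre.
- jar_square_small: Small square cream stoneware jar, open, 38 mm wide, x and y along its sides. Loose, 50 mm high; the square mouth is 30 mm wide inside. Origin: centre of its underside; z up. With its lid seated, the lid's top slab lies on the rim and the lid's origin is 41 mm above the jar's origin, at most 7 mm off-centre.
- mixing_bowl: Bystander: big cream mixing bowl, 216 mm across the rim, 115 mm high, off to the robot's right. Origin: centre of its underside.
- rolling_pin: Bystander: rolling pin lying on the worktop beyond the jars, lilac barrel 52 mm thick and 220 mm long, 420 mm long with its handles; y along the pin. Origin: on the worktop under its middle.
Not all that is in view belongs to the job. What is shaped like the jar_square_small but red is not meant.

How it is judged:
By the outcome, as a careful person would: the job done as asked, in the order asked, and still so for the second after the job is handed in, with the robot touching nothing.
It also fails if it takes over 99 s, if anything falls off the work surface, if the arm or the gripper's body presses on something with over 40 N, if the wrist force passes 120 N, or if a joint passes its speed limit or range.

## Working session

There is one attempt and no reset: what is moved stays moved. The work goes in short steps, Python scripts to look and compute and a shell command to move; the robot and the scene stay as the last step left them, time stands still between calls to the robot, and variables do not carry over. Pictures are saved under pics/ and viewed, at most 14 in all, crops included, and the job is handed in when it is done.

```bash
ls; mkdir -p pics
python3 - <<'E'
from station import get_obs, optics
import cv2
print(get_obs())
for n in ("top","side"):
    m=optics.camera_model(n); print(n,m)
    cv2.imwrite(f"pics/{n}0.png",optics.get_image(n)[:,:,::-1])
E
```

```text
pics
{'t': 0.0, 'q': array([-1.24102813e+00,  5.33714124e-02,  1.61428246e+00, -1.93918105e-05,
        1.47596590e+00, -1.18991304e-01]), 'dq': array([ 6.62698780e-04, -1.15578876e-04,  1.38047494e-05, -7.31716380e-04,
        1.09027797e-03, -5.38440182e-04]), 'effort': array([ 3.80016199e-04, -3.93680406e+01, -3.70179570e+01, -1.20095483e-04,
        6.93428257e-03,  1.21029203e-05]), 'tool_pos': array([ 0.27095676, -0.56253541,  0.23006087]), 'tool_rot': array([-3.06087613e+00, -6.98564474e-01,  3.64874237e-04]), 'contact_force': array([ 0.13234401, -0.20251911,  0.31931348]), 'wrist_torque': array([-0.02642891,  0.0221752 , -0.01379354]), 'grip_force': 0.0, 'opening': 0.08553451127305682}
top {'fx': 472.4253772228735, 'fy': 472.4253772228735, 'cx': 318.490393095283, 'cy': 201.50643170214397, 'distortion': array([0.01328836, 0.        , 0.        , 0.        , 0.        ]), 'cam_to_world': array([[-0.01740079,  0.98815177, -0.1524903 ,  0.34096096],
       [-0.99983761, -0.01648224,  0.00728577, -0.05070517],
       [ 0.00468607,  0.15259231,  0.98827811,  1.57741898],
       [ 0.        ,  0.        ,  0.        ,  1.        ]])}
side {'fx': 428.5316495872876, 'fy': 428.5316495872876, 'cx': 312.6050670384082, 'cy': 200.07040135782736, 'distortion': array([0.03619557, 0.        , 0.        , 0.        , 0.        ]), 'cam_to_world': array([[-0.93740491,  0.21248129, -0.27590529,  0.2920047 ],
       [-0.34797522, -0.60249336,  0.71827223,  0.73752507],
       [-0.0136117 ,  0.76932012,  0.63871846,  0.75803095],
       [ 0.        ,  0.        ,  0.        ,  1.        ]])}
```

View pics/top0.png

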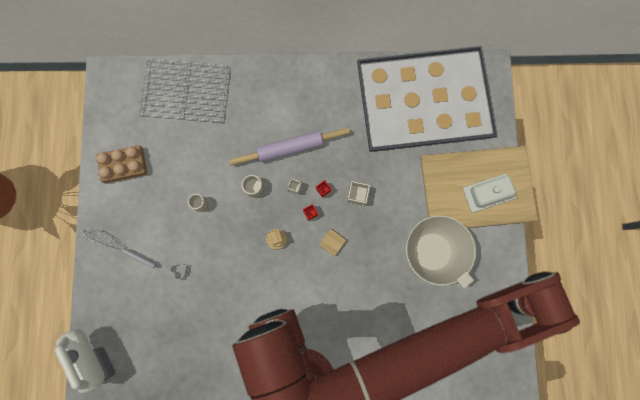

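View pics/side0.png

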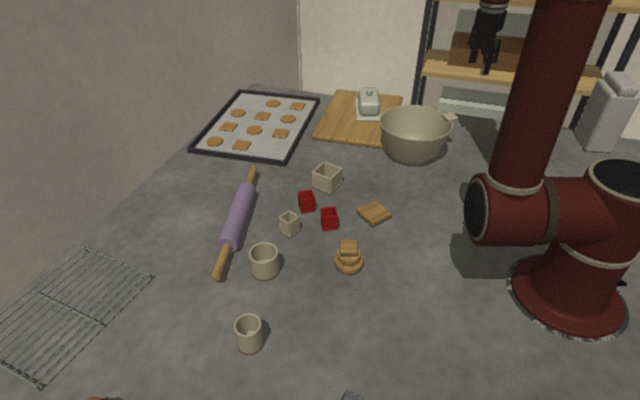

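The top view shows the pile at (277,239), the lone square lid at (334,242), and the jars: round medium (197,202), round large (252,186), square small (294,186), square large (359,193). Lookalikes for the small square jar are the red ones at (323,188) and (311,213), so I choose the cream one at (294,186). The side view agrees. Next I'll take close crops.

Run:
```python
import cv2
a=cv2.imread("pics/top0.png")[170:262,182:382]; cv2.imwrite("pics/c1.png",cv2.resize(a,None,fx=4,fy=4,interpolation=cv2.INTER_CUBIC))
a=cv2.imread("pics/side0.png")[155:355,225:401]; cv2.imwrite("pics/c2.png",cv2.resize(a,None,fx=3,fy=3,interpolation=cv2.INTER_CUBIC))
```

```text
(no output)
```

View pics/c1.png

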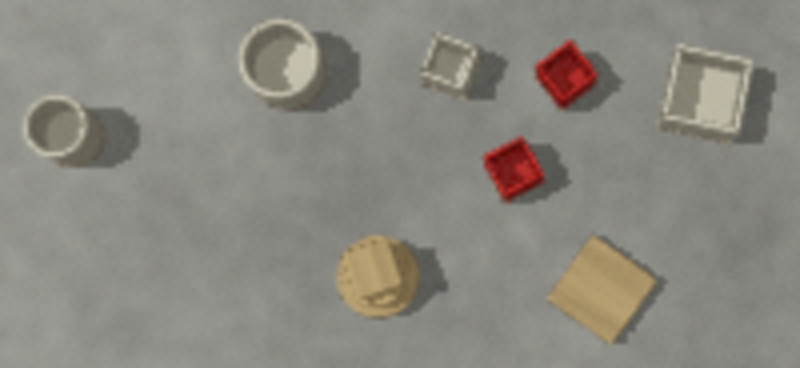

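View pics/c2.png

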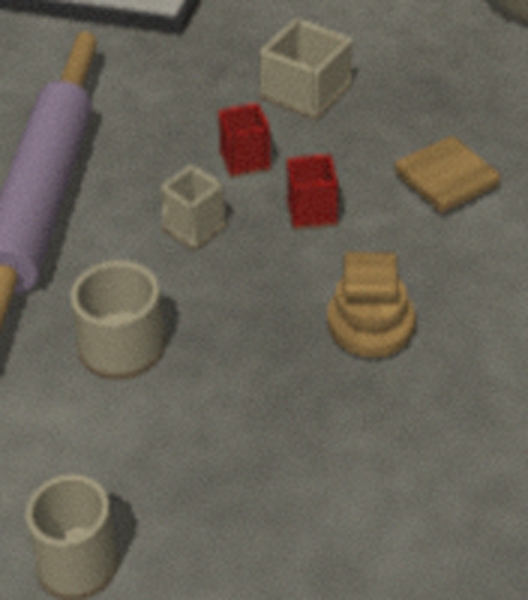

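```bash
cat > h.py <<'E'
import numpy as np, cv2
from station import get_obs, optics
def unproj(m,uv,z):
    uv=np.array(uv,float).reshape(-1,1,2)
    K=np.array([[m['fx'],0,m['cx']],[0,m['fy'],m['cy']],[0,0,1]])
    n=cv2.undistortPoints(uv,K,np.array(m['distortion']))[:,0]
    T=np.array(m['cam_to_world']); d=np.c_[n[:,0],-n[:,1],-np.ones(len(n))]@T[:3,:3].T; o=T[:3,3]
    return (o+d*((z-o[2])/d[:,2])[:,None])[:,:2]
def proj(m,P):
    K=np.array([[m['fx'],0,m['cx']],[0,m['fy'],m['cy']],[0,0,1]]); T=np.linalg.inv(np.array(m['cam_to_world']))
    p=np.atleast_2d(P)@T[:3,:3].T+T[:3,3]; p=p*[1,-1,-1]
    return cv2.projectPoints(p,np.zeros(3),np.zeros(3),K,np.array(m['distortion']))[0][:,0]
def sq(c):
    e=[c[(i+1)%4]-c[i] for i in range(4)]
    a=np.angle(np.mean([np.exp(4j*np.arctan2(v[1],v[0])) for v in e]))/4
    return c.mean(0)*1e3, np.degrees(a), [np.linalg.norm(v)*1e3 for v in e]
E
python3 - <<'E'
from h import *
np.set_printoptions(precision=1,suppress=True)
T=optics.camera_model("top");S=optics.camera_model("side")
t=lambda l:[(182+(x+.5)/4-.5,170+(y+.5)/4-.5) for x,y in l]
s=lambda l:[(225+(x+.5)/3-.5,155+(y+.5)/3-.5) for x,y in l]
for n,z,a,b in [("jrm",.062,[(24,127),(91,127),(57,96),(57,158)],[(29,510),(109,510),(69,477),(69,543)]),
 ("jrl",.060,[(240,61),(321,61),(281,20),(281,103)],[(72,297),(160,297),(116,263),(116,333)]),
 ("lrl",.023,[(336,277),(419,277),(378,235),(378,318)],[(328,315),(415,315),(371,280),(371,346)])]:
    for w,m,l in (("top",T,t(a)),("side",S,s(b))):
        p=unproj(m,l,z)*1e3; print(n,w,p.mean(0),np.linalg.norm(p[0]-p[1]),np.linalg.norm(p[2]-p[3]))
for n,z,a,b in [("jss",.05,[(436,35),(477,47),(464,90),(424,78)],[(162,187),(191,166),(222,184),(194,207)]),
 ("jsl",.056,[(678,45),(751,60),(739,132),(662,120)],[(261,55),(301,21),(352,42),(311,76)]),
 ("lsl",.023,[(596,235),(658,284),(612,342),(548,297)],[(396,167),(454,137),(499,176),(444,200)]),
 ("lss",.069,[(348,257),(387,239),(402,283),(362,300)],[(344,254),(396,254),(397,292),(344,292)])]:
    for w,m,l in (("top",T,t(a)),("side",S,s(b))): print(n,w,*sq(unproj(m,l,z)))
E
```

```text
jrm top [581.9 335. ] 54.09165930761878 50.8406922557344
jrm side [580.3 339.4] 50.26660726542293 48.193567959662474
jrl top [633.5 154.8] 66.03112578483638 68.92709231508188
jrl side [631.9 163.5] 65.18809728851676 70.6774263805772
lrl top [459.1  79.4] 68.16542527129641 68.18496034610644
lrl side [457.9  82.9] 66.42576179305922 67.96367736158346
jss top [632.1  17. ] -17.105947727841755 [np.float64(35.282833488980046), np.float64(37.42211078562436), np.float64(34.37163681895744), np.float64(37.23559034581109)]
jss side [631.2  21. ] -20.287862512278462 [np.float64(34.562233213534775), np.float64(35.21412787509046), np.float64(35.24223561856235), np.float64(36.8391140584482)]
jsl top [ 605.3 -193.3] -11.836557587251628 [np.float64(60.98887576864829), np.float64(60.647694748298896), np.float64(63.41636305901266), np.float64(63.7954190491853)]
jsl side [ 602.6 -185.5] -16.04489386166755 [np.float64(66.49279413163266), np.float64(58.798902643200826), np.float64(65.53403726920844), np.float64(56.0931920226001)]
lsl top [ 445.5 -105.9] -38.51791848005422 [np.float64(64.88952618339643), np.float64(60.79640575888756), np.float64(63.938037254265765), np.float64(64.62407468597966)]
lsl side [443.4 -99.8] -34.915692059018404 [np.float64(67.69592713334201), np.float64(62.10978148649132), np.float64(58.438594647548626), np.float64(56.55431552523359)]
lss top [461.2  78. ] 20.60218724337916 [np.float64(34.13762826637837), np.float64(37.288141152850805), np.float64(34.425573277939), np.float64(36.2008258343821)]
lss side [459.9  85.1] 18.449011095978598 [np.float64(39.1429595972457), np.float64(39.13847005635204), np.float64(38.65228460035242), np.float64(39.15644074520659)]
```

```bash
cat >> h.py <<'E'
from scipy.spatial.transform import Rotation as Rn
def pose():
    o=get_obs(); R=Rn.from_rotvec(o['tool_rot']).as_matrix(); return np.array(o['tool_pos'])*1e3,R,np.degrees(np.arctan2(R[1,0],R[0,0])),o
def plan(x,y,z,yaw=None):
    """turn first (about tool z, rad), then shift in mm in the turned tool axes"""
    p,R,ps,o=pose(); yaw=ps if yaw is None else yaw
    a=(ps-yaw+180)%360-180; c,s=np.cos(np.radians(yaw)),np.sin(np.radians(yaw)); d=np.array([x,y,z])-p
    sh=np.array([d[0]*c+d[1]*s,d[0]*s-d[1]*c,-d[2]])
    print('p',p.round(1),'yaw',round(ps,2),'tilt',np.degrees(np.arccos(-R[2,2])).round(2),'t',round(o['t'],2),'F',np.round(o['contact_force'],1),'| turn',np.radians(a).round(3),'shift',sh.round(1),'rows>=',int(np.ceil(np.linalg.norm(sh)/41.6)))
E
python3 - <<'E'
from h import *
m=optics.camera_model('wrist'); p,R,ps,o=pose()
T=np.array(m['cam_to_world']); print(m['fx'],m['cx'],m['cy'],m['distortion']); print('cam in tool',R.T@(T[:3,3]*1e3-p), (R.T@T[:3,:3]).round(3))
plan(440,60,300,19.5)
E
```

```text
292.9243377272764 323.57326626735323 198.86946138830402 [-0.05354323  0.          0.          0.          0.        ]
cam in tool [  80.58678783   -0.2264713  -141.76259814] [[-0.001  0.95   0.311]
 [ 1.     0.001  0.   ]
 [-0.     0.311 -0.95 ]]
p [ 271.  -562.6  230.2] yaw 25.72 tilt 0.11 t 0.1 F [ 0.3  0.4 -0.7] | turn 0.109 shift [ 367.1 -530.4  -69.8] rows>= 16
```

```bash
python3 -m pendant '[[[0,0,-40],[0,0,0.109],1],[[21.6,-31.2,-2],[0,0,0],1],[[21.6,-31.2,-2],[0,0,0],1],[[21.6,-31.2,-2],[0,0,0],1],[[21.6,-31.2,-2],[0,0,0],1],[[21.6,-31.2,-2],[0,0,0],1],[[21.6,-31.2,-2],[0,0,0],1],[[21.6,-31.2,-2],[0,0,0],1],[[21.6,-31.2,-2],[0,0,0],1],[[21.6,-31.2,-2],[0,0,0],1],[[21.6,-31.2,-2],[0,0,0],1],[[21.6,-31.2,-2],[0,0,0],1]]'
python3 -m pendant '[[[21.6,-31.2,-2],[0,0,0],1],[[21.6,-31.2,-2],[0,0,0],1],[[21.6,-31.2,-2],[0,0,0],1],[[21.6,-31.2,-2],[0,0,0],1],[[21.6,-31.2,-2],[0,0,0],1],[[21.6,-31.2,-2],[0,0,0],1],[[0,0,0],[0,0,0],1],[[0,0,0],[0,0,0],1]]'
cat >> h.py <<'E'
def snap(name):
    m=optics.camera_model('wrist'); im=optics.get_image('wrist')[:,:,::-1].copy()
    cv2.imwrite(f'pics/{name}.png',im); import json
    json.dump({k:np.array(v).tolist() for k,v in m.items()},open(f'pics/{name}.json','w'))
def load(name):
    import json; return json.load(open(f'pics/{name}.json'))
E
python3 -c "
from h import *
plan(460,80,150,19.5); snap('w1')"
```

```text
t: 1.1
tool_pos: [0.3806, -0.1585, 0.293]
tool_rot: [-3.096, -0.53, 0.0]
contact_force: [0.3, -0.9, 0.2]
opening: 0.0853
grip_force: 0.0
t: 1.77
tool_pos: [0.4404, 0.061, 0.3048]
tool_rot: [3.095, 0.538, -0.002]
contact_force: [-0.4, -0.5, -0.3]
opening: 0.0853
grip_force: 0.0
p [440.4  61.  304.8] yaw 19.72 tilt 0.07 t 1.77 F [-0.4 -0.5 -0.3] | turn 0.004 shift [ 24.8 -11.3 154.8] rows>= 4
```

View pics/w1.png

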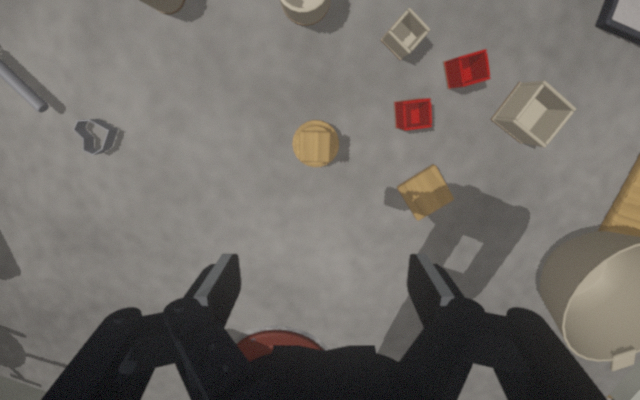

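The wrist view shows the pile at (316,144), with its small square lid aligned to the tool, the lone lid at (425,190), the small jar at (407,33) and the large square jar at (534,114). I'll enlarge it.

Run:
```python
import cv2
a=cv2.imread("pics/w1.png")[0:222,280:580]; cv2.imwrite("pics/c3.png",cv2.resize(a,(798,591),interpolation=cv2.INTER_CUBIC))
```

```text
(no output)
```

View pics/c3.png

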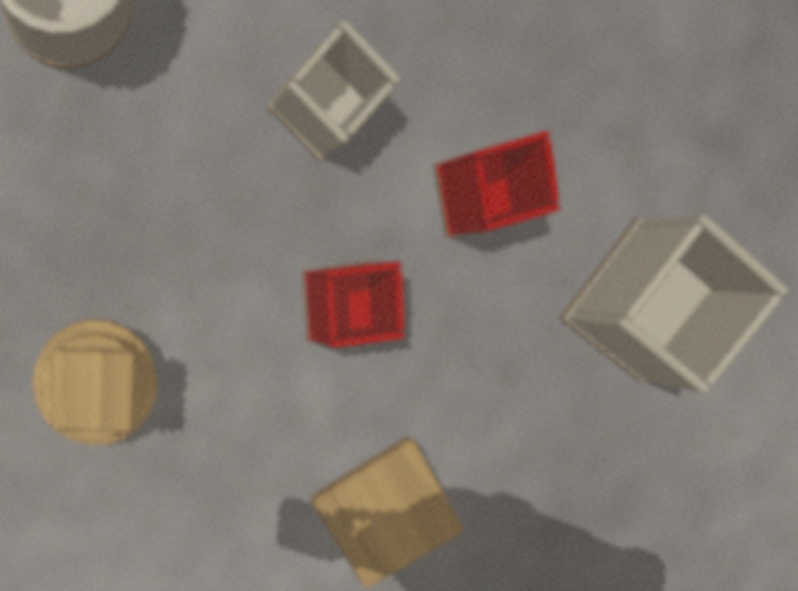

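Run:
```python
from h import *
np.set_printoptions(precision=1,suppress=True)
m=load('w1')
t=lambda l:[(280+x/2.66-.3,y/2.66-.3) for x,y in l]
for n,z,a in [("lss",.069,[(52,349),(132,349),(132,431),(52,431)]),("lsl",.023,[(410,437),(463,530),(369,587),(311,497)]),
 ("jss",.05,[(344,22),(400,78),(345,142),(293,85)]),("jsl",.056,[(703,215),(788,291),(703,391),(625,322)])]: print(n,*sq(unproj(m,t(a),z)))
p=unproj(m,t([(34,382),(157,382),(95,320),(95,444)]),.023)*1e3; print('lrl',p.mean(0),np.linalg.norm(p[0]-p[1]),np.linalg.norm(p[2]-p[3]))
plan(460,80,110,18)
```

```text
lss [462.   81.8] 19.39978887625897 [np.float64(38.01977367002941), np.float64(39.46652753591768), np.float64(39.20955069040167), np.float64(39.49011169378744)]
lsl [ 446.5 -101.5] -35.91953394159257 [np.float64(66.03023495709452), np.float64(62.47638193736124), np.float64(67.3710712202897), np.float64(63.161236606750606)]
jss [632.9  18.5] -20.78554684763663 [np.float64(35.783300430171906), np.float64(36.48925662127161), np.float64(35.288712484857015), np.float64(34.355218214619285)]
jsl [ 605.2 -191.8] -13.440424531407917 [np.float64(63.23524655848535), np.float64(61.72085773273616), np.float64(59.36131295609347), np.float64(59.85916939437714)]
lrl [460.   80.7] 66.38979511281413 66.60159492845646
p [440.3  59.8 304.8] yaw 19.58 tilt 0.07 t 1.82 F [-1.  -0.4 -0.1] | turn 0.028 shift [ 25.  -13.1 194.8] rows>= 5
```

```bash
python3 -m pendant '[[[13.5,-6.5,20],[0,0,0],0.85],[[13.6,-6.4,40],[0,0,0],0.85],[[0,0,40],[0,0,0],0.85],[[0,0,40],[0,0,0],0.85],[[0,0,40],[0,0,0],0.85],[[0,0,40],[0,0,0],0.85],[[0,0,26],[0,0,0],0.85],[[0,0,12],[0,0,0],0.85],[[0,0,0],[0,0,0],0.85],[[0,0,0],[0,0,0],0.85]]' 40
python3 -c "
from h import *
plan(461.5,81,47,19.5); snap('w2')"
```

```text
t: 2.65
tool_pos: [0.461, 0.0789, 0.0478]
tool_rot: [-3.097, -0.527, 0.003]
contact_force: [-0.1, 0.0, 0.4]
opening: 0.0726
grip_force: 0.0
p [461.   78.9  47.8] yaw 19.33 tilt 0.1 t 2.65 F [-0.1  0.   0.4] | turn -0.003 shift [ 1.2 -1.8  0.8] rows>= 1
```

View pics/w2.png

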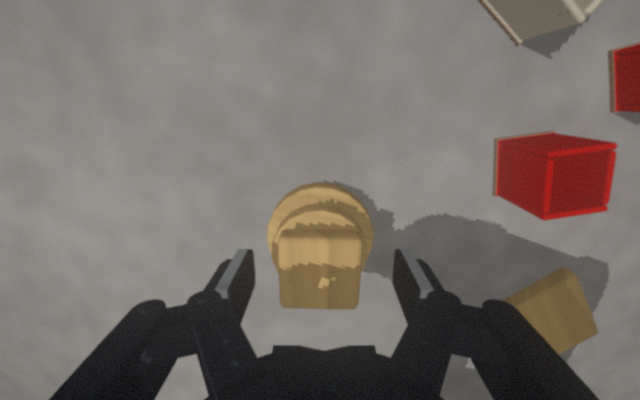

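The lid is centred between the fingers (254 and 394, lid 279–361). Its top spans rows 233–308, and I'll check the offset along the tool's x.

```bash
python3 - <<'E'
from h import *
m=load('w2'); c,a,e=sq(unproj(m,[(278,234),(361,234),(358,308),(281,308)],.069)); print(c,a,np.round(e,1)); plan(c[0],c[1],47,a)
E
python3 -m pendant '[[[0,0,0],[0,0,0],0],[[0,0,0],[0,0,0],0],[[0,0,0],[0,0,0],0],[[0,0,0],[0,0,0],0],[[0,0,0],[0,0,0],0],[[0,0,0],[0,0,0],0]]' 40
```

```text
[464.23507943  82.44777848] 19.17078361414416 [37.5 40.5 38.3 40.5]
p [462.2  79.2  49.2] yaw 19.35 tilt 0.07 t 2.7 F [-0.3  0.1  0.1] | turn 0.003 shift [ 3.  -2.4  2.2] rows>= 1
t: 3.2
tool_pos: [0.4631, 0.0803, 0.0501]
tool_rot: [3.095, 0.532, 0.005]
contact_force: [-0.5, -1.4, 6.5]
opening: 0.0392
grip_force: 40.8
```

```bash
python3 -m pendant '[[[0,0,-14],[0,0,0],0],[[0,0,-20],[0,0,0.1147],0],[[0,0,-20],[0,0,0.1147],0],[[0,0,-20],[0,0,0.1147],0],[[0,0,-20],[0,0,0.1147],0],[[0,0,-10],[0,0,0.1147],0],[[0,0,0],[0,0,0.1147],0],[[0,0,0],[0,0,0],0],[[0,0,0],[0,0,0],0]]' 40
python3 -c "
from h import *
plan(562,44,150,-20)"
```

```text
t: 3.95
tool_pos: [0.4613, 0.0804, 0.1521]
tool_rot: [3.095, -0.54, -0.0]
contact_force: [0.0, 0.1, -0.3]
opening: 0.0392
grip_force: 40.3
p [461.3  80.4 152.1] yaw -19.79 tilt 0.02 t 3.95 F [ 0.   0.1 -0.3] | turn 0.004 shift [107.1  -0.2   2.1] rows>= 3
```

```bash
python3 -m pendant '[[[36,0,0],[0,0,0],0],[[36,0,1],[0,0,0],0],[[35,0,1],[0,0,0],0],[[0,0,0],[0,0,0],0],[[0,0,0],[0,0,0],0],[[0,0,0],[0,0,0],0]]'
python3 - <<'E'
from h import *
plan(632.3,18.5,150,-20); snap('w3')
m=load('w3'); print(proj(m,np.array([.6325,.0185,.05])))
a=cv2.imread("pics/w3.png")[60:360,180:480]; cv2.imwrite("pics/c4.png",cv2.resize(a,(600,600),interpolation=cv2.INTER_CUBIC))
E
```

```text
t: 4.45
tool_pos: [0.5613, 0.0439, 0.1491]
tool_rot: [3.094, -0.542, -0.004]
contact_force: [-1.4, -0.4, -0.5]
opening: 0.0388
grip_force: 40.3
p [561.3  43.9 149.1] yaw -19.88 tilt 0.15 t 4.45 F [-1.4 -0.4 -0.5] | turn 0.002 shift [75.4 -0.4 -0.9] rows>= 2
[[323.91456508 109.27136677]]
```

View pics/c4.png

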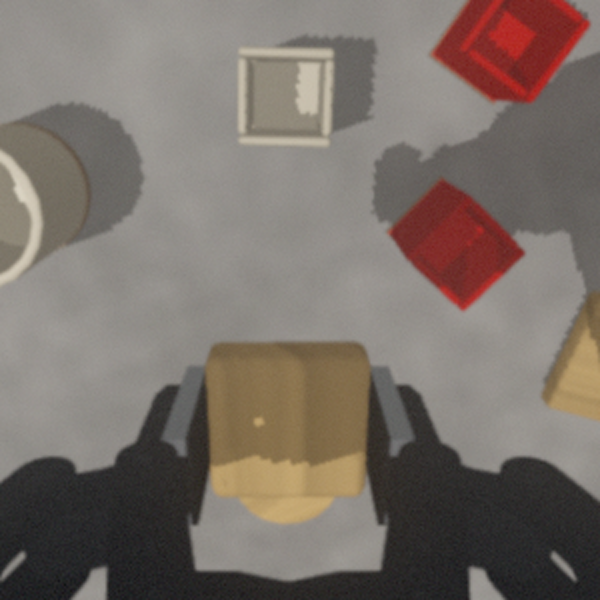

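Run:
```python
from h import *
m=load('w3'); t=lambda l:[(180+x/2-.25,60+y/2-.25) for x,y in l]
c,a,e=sq(unproj(m,t([(238,48),(334,48),(331,146),(238,144)]),.05)); print('jar',c,a,np.round(e,1))
p,R,ps,o=pose()
for z in (.1695,.172): 
  q=unproj(m,t([(211,496),(366,496),(208,360),(369,360)]),z)*1e3; q=np.c_[q,[z*1e3]*4]-p; print('lid in tool',(q@R)[:,:2].round(1))
plan(c[0],c[1],150,a)
# neighbours for later: round large jar rim (partly seen)
```

```text
jar [633.48501611  19.43691825] -20.715002967915268 [37.  37.3 37.5 36.5]
lid in tool [[-16.6 -19.9]
 [-16.7  19. ]
 [ 21.1 -18.9]
 [ 21.1  18. ]]
lid in tool [[-14.6 -19.5]
 [-14.7  18.6]
 [ 22.3 -18.5]
 [ 22.3  17.6]]
p [561.1  44.1 149.5] yaw -19.88 tilt 0.11 t 4.5 F [-0.2 -0.3 -0.1] | turn 0.015 shift [76.4 -2.6 -0.5] rows>= 2
```

```bash
python3 -m pendant '[[[37,-1,0],[0,0,0.012],0],[[36.5,-1,0],[0,0,0],0],[[0,0,30],[0,0,0],0],[[0,0,30],[0,0,0],0],[[0,0,26],[0,0,0],0],[[0,0,0],[0,0,0],0],[[0,0,6],[0,0,0],0],[[0,0,5],[0,0,0],0],[[0,0,4],[0,0,0],0],[[0,0,0],[0,0,0],0],[[0,0,0],[0,0,0],0]]'
python3 -c "
from h import *
plan(630.5,20,48,-20.4)"
```

```text
t: 5.42
tool_pos: [0.6325, 0.0202, 0.0506]
tool_rot: [-3.091, 0.563, -0.003]
contact_force: [0.5, -0.6, -0.2]
opening: 0.0389
grip_force: 40.3
p [632.5  20.2  50.6] yaw -20.63 tilt 0.11 t 5.42 F [ 0.5 -0.6 -0.2] | turn -0.004 shift [-1.8  0.8  2.6] rows>= 1
```

```bash
python3 -m pendant '[[[0,0,3],[0,0,0],0],[[0,0,0],[0,0,0],0],[[0,0,0],[0,0,0],0]]'
python3 -m pendant '[[[0,0,0],[0,0,0],0.6],[[0,0,0],[0,0,0],0.6],[[0,0,0],[0,0,0],0.6],[[0,0,-20],[0,0,0],0.6],[[0,0,-40],[0,0,0],0.6],[[0,0,-40],[0,0,0],0.6],[[-40,0,0],[0,0,0],0.6],[[-40,0,0],[0,0,0],1],[[0,0,0],[0,0,0],1],[[0,0,0],[0,0,0],1]]'
python3 - <<'E'
from h import *
snap('w4')
plan(461.5,80.7,150,-10)
a=cv2.imread("pics/w4.png")[0:300,120:520]; cv2.imwrite("pics/c5.png",cv2.resize(a,(800,600),interpolation=cv2.INTER_CUBIC))
E
```

```text
t: 5.67
tool_pos: [0.6319, 0.0201, 0.0465]
tool_rot: [-3.091, 0.563, -0.0]
contact_force: [-0.1, -0.5, -0.3]
opening: 0.039
grip_force: 40.4
t: 6.5
tool_pos: [0.5546, 0.049, 0.1453]
tool_rot: [3.091, -0.561, -0.003]
contact_force: [0.4, -0.3, 1.3]
opening: 0.084
grip_force: 0.0
p [556.4  48.6 146.2] yaw -20.62 tilt 0.02 t 6.55 F [ 0.1 -0.  -0.2] | turn -0.185 shift [-99.  -15.2  -3.8] rows>= 3
```

View pics/c5.png

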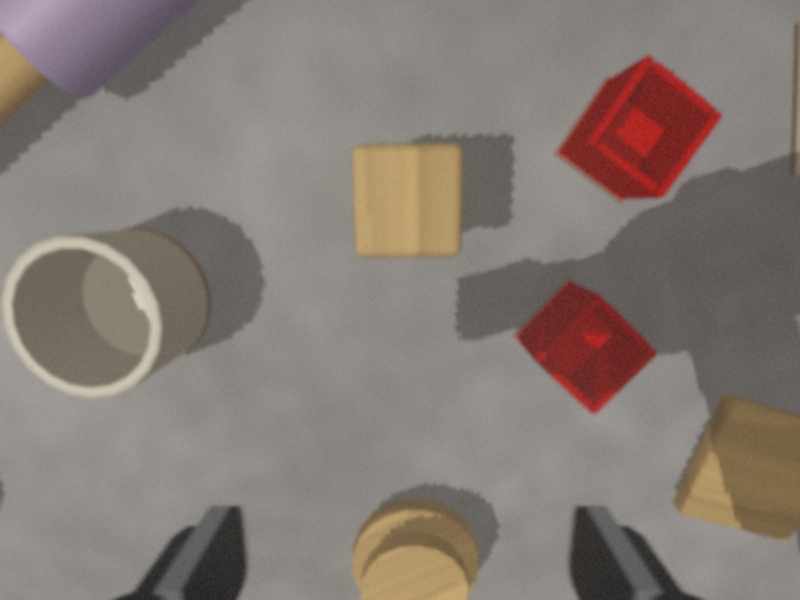

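Run:
```python
from h import *
np.set_printoptions(precision=1,suppress=True)
m=load('w4'); t=lambda l:[(120+x/2-.25,y/2-.25) for x,y in l]
c,a,e=sq(unproj(m,t([(352,145),(461,144),(462,256),(357,256)]),.064)); print('lid',c,a,np.round(e,1))
q=unproj(m,t([(4,300),(161,335),(68,236),(100,397),(83,316)]),.06)*1e3
def circ(q): 
    A=np.c_[2*q,np.ones(len(q))]; s=np.linalg.lstsq(A,(q**2).sum(1),rcond=None)[0]; return s[:2],np.sqrt(s[2]+s[:2]@s[:2])
print('jrl',q[4],circ(q[:4]))
q=unproj(m,t([(361,575),(375,552),(412,542),(450,553),(468,578)]),.046)*1e3; print('lrm',circ(q))
plan(0.461,0.0807,22,-5)
```

```text
lid [631.7  20.6] -19.683967375244624 [38.6 39.  39.1 38.6]
jrl [637.7 156. ] (array([636.5, 157.2]), np.float64(32.1427026721038))
lrm (array([463.2,  81.2]), np.float64(27.020483339979442))
p [556.4  48.6 146.2] yaw -20.62 tilt 0.02 t 6.55 F [ 0.1 -0.  -0.2] | turn -0.273 shift [-549.6   96.8  124.2] rows>= 14
```

```bash
python3 -c "
from h import *
plan(463,81,22)"
```

```text
p [556.4  48.6 146.2] yaw -20.62 tilt 0.02 t 6.55 F [ 0.1 -0.  -0.2] | turn 0.0 shift [-98.8   2.5 124.2] rows>= 4
```

```bash
python3 -m pendant '[[[-33,0.8,0],[0,0,0],1],[[-33,0.8,0],[0,0,0],1],[[-33,0.8,20],[0,0,0],1],[[0,0,35],[0,0,0],1],[[0,0,35],[0,0,0],1],[[0,0,22],[0,0,0],1],[[0,0,11],[0,0,0],1],[[0,0,0],[0,0,0],1],[[0,0,0],[0,0,0],1]]'
python3 - <<'E'
from h import *
snap('w5'); plan(463,81,22)
a=cv2.imread("pics/w5.png")[120:400,140:510]; cv2.imwrite("pics/c6.png",cv2.resize(a,(740,560),interpolation=cv2.INTER_CUBIC))
E
```

```text
t: 7.3
tool_pos: [0.4647, 0.0808, 0.0239]
tool_rot: [-3.091, 0.564, -0.001]
contact_force: [-0.4, -0.7, 0.3]
opening: 0.0854
grip_force: 0.0
p [465.5  80.9  24.9] yaw -20.67 tilt 0.15 t 7.35 F [ 0.7 -0.5  0.8] | turn 0.0 shift [-2.4  0.7  2.9] rows>= 1
```

View pics/c6.png

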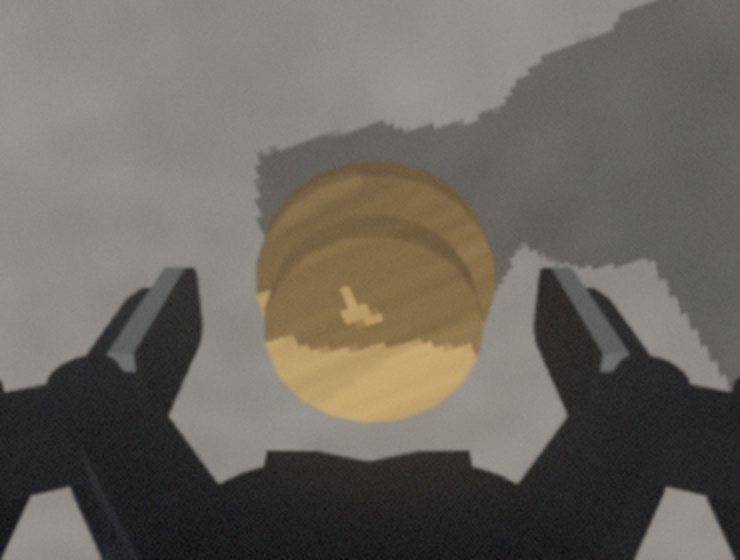

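The medium lid (crop x 266–481, y 235–421) is between the fingers (199 and 537) with room on both sides.

```bash
python3 - <<'E'
from h import *
np.set_printoptions(precision=1,suppress=True)
def circ(q): 
    A=np.c_[2*q,np.ones(len(q))]; s=np.linalg.lstsq(A,(q**2).sum(1),rcond=None)[0]; return s[:2],np.sqrt(s[2]+s[:2]@s[:2])
m=load('w5'); t=lambda l:[(140+x/2-.25,120+y/2-.25) for x,y in l]
c,r=circ(unproj(m,t([(373,421),(266,325),(481,325),(373,235),(300,396),(446,396)]),.046)*1e3); print(c,r); plan(c[0],c[1],22)
c,r=circ(unproj(m,t([(257,270),(494,270),(375,162)]),.023)*1e3); print('large',c,r)
E
python3 -m pendant '[[[0,0,0],[0,0,0],0],[[0,0,0],[0,0,0],0],[[0,0,0],[0,0,0],0],[[0,0,0],[0,0,0],0],[[0,0,0],[0,0,0],0],[[0,0,0],[0,0,0],0]]' 40
python3 -c "
from h import *
plan(511,362,150)"
```

```text
[461.4  81.4] 25.96438978643362
p [465.5  80.9  24.9] yaw -20.67 tilt 0.15 t 7.35 F [ 0.7 -0.5  0.8] | turn 0.0 shift [-4.   0.9  2.9] rows>= 1
large [464.1  79.5] 32.557619203653104
t: 7.85
tool_pos: [0.4651, 0.081, 0.0252]
tool_rot: [-3.09, 0.563, -0.005]
contact_force: [-0.3, -0.9, 4.8]
opening: 0.0524
grip_force: 41.8
p [465.1  81.   25.2] yaw -20.65 tilt 0.2 t 7.85 F [-0.3 -0.9  4.8] | turn 0.0 shift [ -56.1 -279.1 -124.8] rows>= 8
```

```bash
python3 -m pendant '[[[0,0,-20],[0,0,0],0],[[0,0,-35],[0,0,0],0],[[-7,-34.9,-20],[0,0,0],0],[[-7,-34.9,-20],[0,0,0],0],[[-7,-34.9,-20],[0,0,0],0],[[-7,-34.9,-10],[0,0,0],0],[[-7,-34.9,0],[0,0,0],0],[[-7,-34.9,0],[0,0,0],0],[[-7,-34.9,0],[0,0,0],0],[[-7,-34.9,0],[0,0,0],0],[[0,0,0],[0,0,0],0],[[0,0,0],[0,0,0],0]]'
python3 - <<'E'
from h import *
snap('w6'); plan(581,336,150)
m=load('w6'); u,v=proj(m,np.array([.581,.336,.062]))[0]; print(u,v)
a=cv2.imread("pics/w6.png")[0:300,120:520]; cv2.imwrite("pics/c7.png",cv2.resize(a,(800,600),interpolation=cv2.INTER_CUBIC))
E
```

```text
t: 8.85
tool_pos: [0.5091, 0.3634, 0.148]
tool_rot: [3.091, -0.559, -0.001]
contact_force: [0.3, -0.3, 1.2]
opening: 0.0527
grip_force: 42.1
p [509.1 362.2 147.9] yaw -20.58 tilt 0.06 t 8.9 F [-0.  -0.5 -0.5] | turn 0.0 shift [76.5 -0.7 -2.1] rows>= 2
325.10874465865453 108.08488993443011
```

View pics/c7.png

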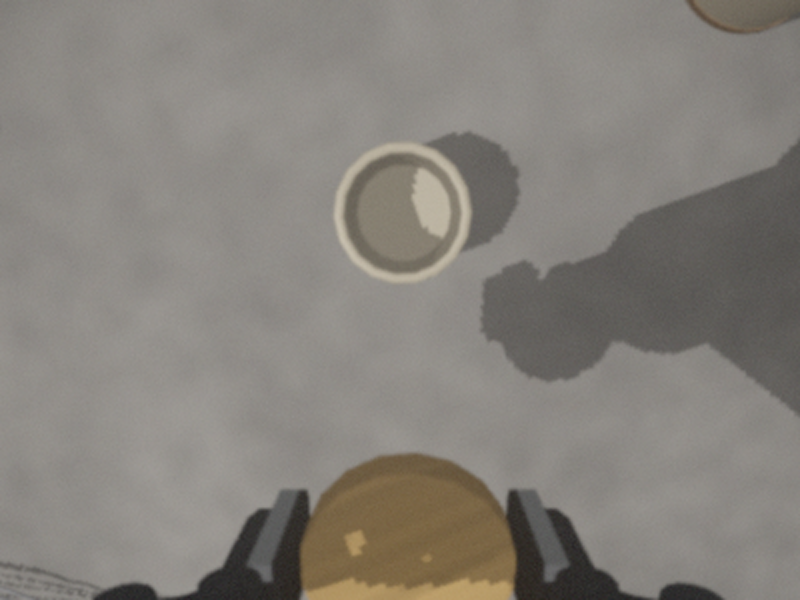

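```bash
cat >> h.py <<'E'
def circ(q): 
    A=np.c_[2*q,np.ones(len(q))]; s=np.linalg.lstsq(A,(q**2).sum(1),rcond=None)[0]; return s[:2],np.sqrt(s[2]+s[:2]@s[:2])
E
python3 - <<'E'
from h import *
np.set_printoptions(precision=1,suppress=True)
m=load('w6'); t=lambda l:[(120+x/2-.25,y/2-.25) for x,y in l]
c,r=circ(unproj(m,t([(334,212),(471,212),(402,141),(402,283)]),.062)*1e3); print('jar',c,r); plan(c[0],c[1],150)
p,R,ps,o=pose()
for z in (.169,.172):
  q=unproj(m,t([(408,471),(302,560),(515,560)]),z)*1e3; q=(np.c_[q,[z*1e3]*3]-p)@R; print('lid in tool',q[:,:2])
E
```

```text
jar [582.9 338.5] 25.518084580862023
p [509.1 362.2 147.9] yaw -20.58 tilt 0.06 t 8.9 F [-0.  -0.5 -0.5] | turn 0.0 shift [77.4 -3.8 -2.1] rows>= 2
lid in tool [[ 23.   -1.8]
 [ -0.6 -27.2]
 [ -0.6  23.9]]
lid in tool [[ 24.4  -1.8]
 [  1.4 -26.6]
 [  1.4  23.2]]
```

```bash
python3 -m pendant '[[[40,-1.2,0],[0,0,0],0],[[40,-1.2,0],[0,0,0],0],[[0,0,30],[0,0,0],0],[[0,0,30],[0,0,0],0],[[0,0,10],[0,0,0],0],[[0,0,8],[0,0,0],0],[[0,0,6],[0,0,0],0],[[0,0,6],[0,0,0],0],[[0,0,0],[0,0,0],0],[[0,0,0],[0,0,0],0]]'
python3 -c "
from h import *
plan(585,337,57)"
```

```text
t: 9.73
tool_pos: [0.5856, 0.3365, 0.0595]
tool_rot: [-3.09, 0.562, -0.002]
contact_force: [1.0, 0.3, -0.5]
opening: 0.0525
grip_force: 42.1
p [585.6 336.5  59.5] yaw -20.63 tilt 0.09 t 9.73 F [ 1.   0.3 -0.5] | turn 0.0 shift [-0.7 -0.3  2.5] rows>= 1
```

```bash
python3 -m pendant '[[[0,0,2],[0,0,0],0],[[0,0,0],[0,0,0],0],[[0,0,0],[0,0,0],0.85],[[0,0,0],[0,0,0],0.85],[[0,0,0],[0,0,0],0.85],[[0,0,-20],[0,0,0],0.85],[[0,0,-35],[0,0,0],0.85],[[-20,0,-35],[0,0,0],1],[[-30,0,0],[0,0,0],1],[[-30,0,0],[0,0,0],1],[[0,0,0],[0,0,0],1],[[0,0,0],[0,0,0],1]]'
python3 - <<'E'
from h import *
np.set_printoptions(precision=1,suppress=True)
snap('w7'); m=load('w7'); im=cv2.imread('pics/w7.png'); h=cv2.cvtColor(im,cv2.COLOR_BGR2HSV)
mk=((h[...,1]>80)&(h[...,0]>10)&(h[...,0]<30)).astype(np.uint8)
n,L,s,c=cv2.connectedComponentsWithStats(mk)
for i in range(1,n):
    if s[i,4]>800:
        k=np.argwhere(L==i)[:,::-1]; print(s[i]); hull=cv2.convexHull(k.astype(np.float32))
        (ce,ax,an)=cv2.fitEllipse(hull); print(ce,ax, unproj(m,[ce],.076)*1e3)
        q=unproj(m,hull[:,0],.076)*1e3; print(circ(q))
plan(464,80,-3)
E
```

```text
t: 10.73
tool_pos: [0.5093, 0.3648, 0.1466]
tool_rot: [-3.091, 0.56, -0.001]
contact_force: [-0.1, -0.2, -0.3]
opening: 0.0852
grip_force: 0.0
[    0     0   102   156 10144]
(5.709625244140625, 75.90518188476562) (153.37730407714844, 188.3032989501953) [[688.7 544.8]]
(array([676.8, 532.4]), np.float64(59.37229117676659))
[ 286   69   76   78 4595]
(323.6721496582031, 107.25166320800781) (75.50585174560547, 77.55708312988281) [[582.3 338.1]]
(array([581.5, 338.4]), np.float64(26.175449806471043))
[ 578  104   62   70 3596]
(614.7075805664062, 137.85720825195312) (65.090087890625, 78.61648559570312) [[487.6 137.8]]
(array([486.9, 138.6]), np.float64(28.54380346523609))
[   0  241   81  147 5360]
(33.688270568847656, 311.2514953613281) (72.67832946777344, 155.49734497070312) [[511.3 658.2]]
(array([504.1, 671.2]), np.float64(67.1572762441487))
p [510.2 364.4 146.4] yaw -20.6 tilt 0.03 t 10.78 F [-0.6 -0.6  0.7] | turn 0.0 shift [ 56.8 282.5 149.4] rows>= 8
```

```bash
python3 -m pendant '[[[7.1,35.3,0],[0,0,0],1],[[7.1,35.3,0],[0,0,0],1],[[7.1,35.3,0],[0,0,0],1],[[7.1,35.3,0],[0,0,0],1],[[7.1,35.3,0],[0,0,0],1],[[7.1,35.3,10],[0,0,0],1],[[7.1,35.3,15],[0,0,0],1],[[7.1,35.3,20],[0,0,0],1],[[0,0,30],[0,0,0],1],[[0,0,10],[0,0,0],1],[[0,0,0],[0,0,0],1],[[0,0,0],[0,0,0],1]]'
cat >> h.py <<'E'
def wood(name,z,sel=None):
    m=load(name); h=cv2.cvtColor(cv2.imread(f'pics/{name}.png'),cv2.COLOR_BGR2HSV)
    mk=((h[...,1]>80)&(h[...,0]>10)&(h[...,0]<30)).astype(np.uint8)
    n,L,s,c=cv2.connectedComponentsWithStats(mk)
    for i in range(1,n):
        if s[i,4]>800:
            hull=cv2.convexHull(np.argwhere(L==i)[:,::-1].astype(np.float32))[:,0]
            q=unproj(m,hull,z)*1e3; cc,r=circ(q); mr=cv2.minAreaRect(q.astype(np.float32))
            print(s[i],'circ',cc.round(1),r.round(1),'rms',np.std(np.linalg.norm(q-cc,axis=1)).round(2),'rect',np.round(mr[0],1),np.round(mr[1],1),round(mr[2],1))
E
python3 - <<'E'
from h import *
snap('w8'); wood('w8',.023); plan(463,81,-3)
E
```

```text
t: 11.78
tool_pos: [0.4642, 0.0801, 0.0613]
tool_rot: [3.091, -0.563, -0.002]
contact_force: [0.4, 0.9, 0.9]
opening: 0.0854
grip_force: 0.0
[ 523   96  117  120 9412] circ [447.  -94.2] 42.6 rms 2.9 rect [449.1 -98.1] [72.7 64.5] 53.6
[ 277  183   98   94 7217] circ [461.5  80.6] 33.7 rms 0.55 rect [461.8  80.4] [65.8 68.3] 69.3
p [465.1  80.5  62.4] yaw -20.59 tilt 0.07 t 11.83 F [ 1.1  0.3 -0.1] | turn 0.0 shift [-2.1  0.3 65.4] rows>= 2
```

```bash
python3 -m pendant '[[[-3,0,30],[0,0,0],1],[[0,0,20],[0,0,0],1],[[0,0,10],[0,0,0],1],[[0,0,0],[0,0,0],1],[[0,0,0],[0,0,0],0],[[0,0,0],[0,0,0],0],[[0,0,0],[0,0,0],0],[[0,0,0],[0,0,0],0],[[0,0,0],[0,0,0],0],[[0,0,0],[0,0,0],0]]' 40
python3 -c "
from h import *
plan(635-70,157+26,150)"
```

```text
t: 12.67
tool_pos: [0.4632, 0.0813, 0.0034]
tool_rot: [-3.089, 0.563, -0.006]
contact_force: [-0.7, 1.3, 5.3]
opening: 0.0658
grip_force: 45.1
p [463.2  81.3   3.4] yaw -20.65 tilt 0.25 t 12.67 F [-0.7  1.3  5.3] | turn 0.0 shift [  59.4 -131.1 -146.6] rows>= 5
```

```bash
python3 -m pendant '[[[0,0,-20],[0,0,0],0],[[0,0,-35],[0,0,0],0],[[0,0,-35],[0,0,0],0],[[15,-32.8,-15],[0,0,0],0],[[15,-32.8,-15],[0,0,0],0],[[15,-32.8,-15],[0,0,0],0],[[15,-32.8,-12],[0,0,0],0],[[0,0,0],[0,0,0],0],[[0,0,0],[0,0,0],0],[[0,0,0],[0,0,0],0]]'
python3 - <<'E'
from h import *
snap('w9'); plan(635,157,150); wood('w9',.172)
m=load('w9'); print(proj(m,np.array([.635,.157,.060]))[0])
a=cv2.imread("pics/w9.png")[0:300,120:520]; cv2.imwrite("pics/c8.png",cv2.resize(a,(800,600),interpolation=cv2.INTER_CUBIC))
E
```

```text
t: 13.5
tool_pos: [0.5629, 0.1825, 0.1477]
tool_rot: [3.09, -0.563, -0.002]
contact_force: [0.1, 0.3, -0.2]
opening: 0.0662
grip_force: 44.9
p [562.4 182.1 147.3] yaw -20.67 tilt 0.12 t 13.55 F [ 0.  -0.  -0.7] | turn 0.0 shift [76.8 -2.1 -2.7] rows>= 2
[ 190    0   86   56 2169] circ [674.8 175.7] 14.7 rms 2.72 rect [677.9 175.8] [10.  33.3] 14.5
[ 466   17   63   60 3357] circ [634.2  87.2] 13.4 rms 0.95 rect [634.9  87.2] [22.3 20.4] 69.8
[ 576  161   64   74 3272] circ [554.7  44.8] 18.4 rms 2.08 rect [555.5  44.2] [33.3 28.5] 53.7
[  255   210   138   125 13310] circ [566.  182.1] 32.7 rms 0.63 rect [566.1 182.7] [66.3 63.6] 8.0
[ 114  219   67   61 3101] circ [607.8 252.8] 15.7 rms 0.85 rect [608.1 253. ] [28.3 33.3] 22.6
[322.27010777 108.52751368]
```

View pics/c8.png

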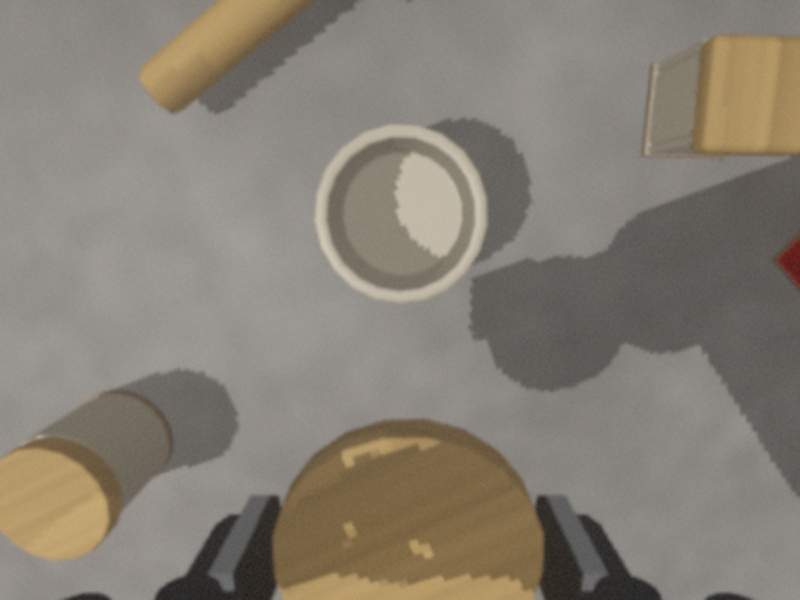

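Run:
```python
from h import *
np.set_printoptions(precision=1,suppress=True)
m=load('w9'); t=lambda l:[(120+x/2-.25,y/2-.25) for x,y in l]
c,r=circ(unproj(m,t([(315,213),(488,213),(401,124),(401,302)]),.060)*1e3); print('jar',c,r); plan(c[0],c[1],150)
p,R,ps,o=pose()
q=unproj(m,t([(408,437),(273,550),(543,550)]),.170)*1e3; q=(np.c_[q,[170]*3]-p)@R; print('lid in tool',q[:,:2])
wood('w9',.170)
```

```text
jar [635.9 158.1] 32.39198440071646
p [562.4 182.1 147.3] yaw -20.67 tilt 0.12 t 13.55 F [ 0.  -0.  -0.7] | turn 0.0 shift [77.3 -3.5 -2.7] rows>= 2
lid in tool [[ 32.5  -1.2]
 [  3.7 -33.1]
 [  3.7  30.7]]
[ 190    0   86   56 2169] circ [675.4 176. ] 14.9 rms 2.77 rect [678.6 176.1] [10.2 33.8] 14.5
[ 466   17   63   60 3357] circ [634.1  86.1] 13.6 rms 0.97 rect [634.8  86. ] [22.7 20.8] 69.8
[ 576  161   64   74 3272] circ [553.3  42.9] 18.7 rms 2.12 rect [554.1  42.3] [33.9 28.9] 53.7
[  255   210   138   125 13310] circ [564.7 182.6] 33.3 rms 0.64 rect [564.8 183.1] [67.5 64.7] 8.0
[ 114  219   67   61 3101] circ [607.3 254.5] 16.0 rms 0.86 rect [607.6 254.6] [28.8 33.8] 22.6
```

```bash
python3 -m pendant '[[[38.5,-1.2,0],[0,0,0],0],[[38.5,-1.2,0],[0,0,0],0],[[0,0,30],[0,0,0],0],[[0,0,30],[0,0,0],0],[[0,0,13],[0,0,0],0],[[0,0,8],[0,0,0],0],[[0,0,6],[0,0,0],0],[[0,0,4],[0,0,0],0],[[0,0,0],[0,0,0],0],[[0,0,0],[0,0,0],0]]'
python3 -c "
from h import *
plan(635.5,157,54)"
```

```text
t: 14.38
tool_pos: [0.6371, 0.158, 0.0587]
tool_rot: [-3.09, 0.562, -0.003]
contact_force: [0.1, 0.2, -0.2]
opening: 0.0664
grip_force: 44.9
p [637.1 158.   58.7] yaw -20.63 tilt 0.12 t 14.38 F [ 0.1  0.2 -0.2] | turn 0.0 shift [-1.1  1.5  4.7] rows>= 1
```

```bash
python3 -m pendant '[[[0,0,2],[0,0,0],0],[[0,0,0],[0,0,0],0],[[0,0,0],[0,0,0],1],[[0,0,0],[0,0,0],1],[[0,0,0],[0,0,0],1],[[0,0,-20],[0,0,0],1],[[0,0,-35],[0,0,0],1],[[-20,0,-35],[0,0,0],1],[[-30,0,0],[0,0,0],1],[[-30,0,0],[0,0,0],1],[[0,0,0],[0,0,0],1],[[0,0,0],[0,0,0],1]]'
python3 - <<'E'
from h import *
snap('w10'); wood('w10',.074); plan(446.5,-102,60,-35.5)
E
```

```text
t: 15.38
tool_pos: [0.5605, 0.1865, 0.1453]
tool_rot: [3.091, -0.561, 0.0]
contact_force: [0.2, 0.4, 0.1]
opening: 0.0852
grip_force: 0.0
[ 192    0   79   50 1942] circ [709.7 198.3] 23.3 rms 5.31 rect [709.9 196.9] [18.5 54.2] 14.7
[ 471   11   66   61 3497] circ [631.4  31.4] 24.9 rms 1.91 rect [632.1  31. ] [41.3 37.8] 69.8
[ 277   55   95   99 7371] circ [634.4 159.3] 33.1 rms 0.1 rect [634.2 159.3] [65.9 65.8] 69.4
[ 582  158   58   75 3032] circ [484.7 -45.6] 34.2 rms 3.5 rect [486.3 -47.3] [61.5 52. ] 53.3
[ 114  215   68   62 3203] circ [583.  334.9] 28.8 rms 1.57 rect [583.  334.9] [52.  60.6] 19.3
p [561.5 186.1 145.5] yaw -20.61 tilt 0.05 t 15.43 F [-0.2  0.   0.3] | turn 0.26 shift [ 73.7 301.3  85.5] rows>= 8
```

```bash
python3 -m pendant '[[[0,0,0],[0,0,0.087],1],[[0,0,0],[0,0,0.087],1],[[0,0,0],[0,0,0.087],1],[[9.2,37.7,0],[0,0,0],1],[[9.2,37.7,0],[0,0,0],1],[[9.2,37.7,0],[0,0,0],1],[[9.2,37.7,0],[0,0,0],1],[[9.2,37.7,0],[0,0,0],1],[[9.2,37.7,0],[0,0,0],1],[[9.2,37.7,0],[0,0,0],1],[[9.2,37.7,0],[0,0,0],1]]'
python3 -m pendant '[[[0,0,30],[0,0,0],1],[[0,0,30],[0,0,0],1],[[0,0,15],[0,0,0],1],[[0,0,0],[0,0,0],1],[[0,0,0],[0,0,0],1]]'
python3 - <<'E'
from h import *
snap('w11'); wood('w11',.023); plan(446.5,-102,0,-36)
E
```

```text
t: 16.35
tool_pos: [0.4456, -0.1045, 0.1458]
tool_rot: [2.991, -0.961, 0.002]
contact_force: [1.8, 0.5, -0.3]
opening: 0.0855
grip_force: 0.0
t: 16.77
tool_pos: [0.4457, -0.1026, 0.0698]
tool_rot: [-2.991, 0.962, 0.003]
contact_force: [0.8, 0.1, 0.4]
opening: 0.0854
grip_force: 0.0
[ 278  173   97   90 8151] circ [ 448.  -104.3] 41.3 rms 3.74 rect [ 447.7 -104.6] [64.4 66.3] 53.5
p [ 446.8 -102.8   71.2] yaw -35.63 tilt 0.06 t 16.82 F [ 0.8  1.  -0.1] | turn 0.006 shift [-0.7 -0.5 71.2] rows>= 2
```

```bash
python3 -m pendant '[[[1,1,30],[0,0,0.014],1],[[0,0,25],[0,0,0],1],[[0,0,14],[0,0,0],1],[[0,0,0],[0,0,0],1],[[0,0,0],[0,0,0],0],[[0,0,0],[0,0,0],0],[[0,0,0],[0,0,0],0],[[0,0,0],[0,0,0],0],[[0,0,0],[0,0,0],0],[[0,0,0],[0,0,0],0]]' 40
python3 -m pendant '[[[0,0,-25],[0,0,0],0],[[0,0,-40],[0,0,0],0],[[0,0,-40],[0,0,0],0],[[0,0,-40],[0,0,0],0],[[0,0,0],[0,0,-0.11],0],[[0,0,0],[0,0,-0.11],0],[[0,0,0],[0,0,-0.11],0],[[0,0,0],[0,0,-0.07],0],[[0,0,0],[0,0,0],0],[[0,0,0],[0,0,0],0]]'
python3 -c "
from h import *
plan(605-73,-191+18,145)"
```

```text
t: 17.65
tool_pos: [0.4482, -0.1043, 0.0038]
tool_rot: [2.984, -0.981, 0.007]
contact_force: [-0.4, 0.0, 6.5]
opening: 0.0649
grip_force: 46.1
t: 18.48
tool_pos: [0.446, -0.1035, 0.1466]
tool_rot: [3.119, -0.372, 0.001]
contact_force: [-0.5, 0.1, -1.5]
opening: 0.065
grip_force: 45.3
p [ 446.  -103.5  146.6] yaw -13.59 tilt 0.03 t 18.48 F [-0.5  0.1 -1.5] | turn 0.0 shift [99.9 47.4  1.6] rows>= 3
```

```bash
python3 -m pendant '[[[34,16,0],[0,0,0],0],[[33,16,0],[0,0,0],0],[[33,15.5,0],[0,0,0],0],[[0,0,0],[0,0,0],0],[[0,0,0],[0,0,0],0],[[0,0,0],[0,0,0],0]]'
python3 - <<'E'
from h import *
snap('w12'); plan(605,-191.5,145); wood('w12',.168)
a=cv2.imread("pics/w12.png")[30:330,120:520]; cv2.imwrite("pics/c9.png",cv2.resize(a,(800,600),interpolation=cv2.INTER_CUBIC))
E
```

```text
t: 18.98
tool_pos: [0.5318, -0.1728, 0.1458]
tool_rot: [-3.119, 0.371, 0.002]
contact_force: [0.3, -0.2, -0.7]
opening: 0.0647
grip_force: 45.3
p [ 531.6 -172.5  146.1] yaw -13.52 tilt 0.05 t 19.03 F [ 1.1 -0.1 -0.2] | turn 0.0 shift [75.8  1.3  1.1] rows>= 2
[  562     0    78   178 11896] circ [ 591.4 -304.6] 37.5 rms 2.62 rect [ 590.4 -304. ] [74.4 32.5] 2.6
[  36  119   59   52 2643] circ [621.3 -80.8] 14.0 rms 1.36 rect [621.1 -80.9] [25.3 21.5] 69.6
[  254   210   139   121 15828] circ [ 534.7 -171.5] 40.0 rms 4.19 rect [ 535.3 -172.5] [64.5 65.5] 76.4
```

View pics/c9.png

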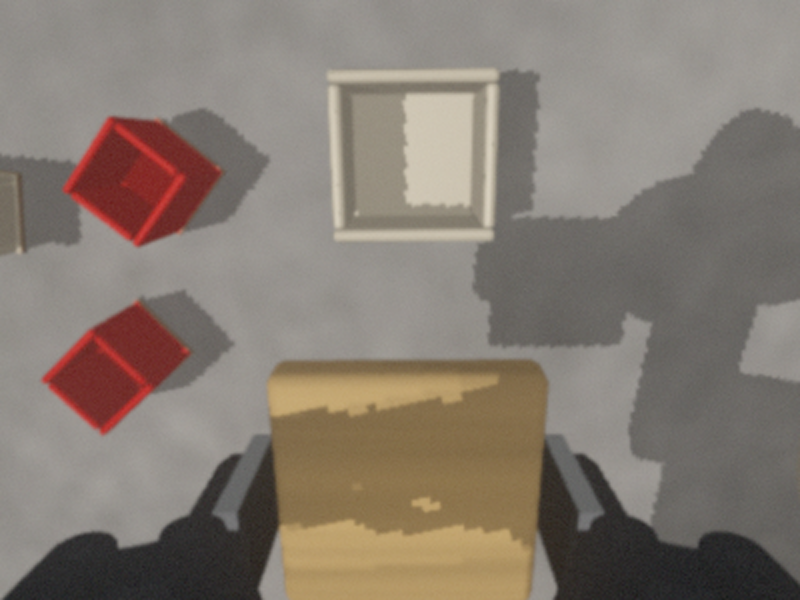

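Run:
```python
from h import *
np.set_printoptions(precision=1,suppress=True)
m=load('w12'); t=lambda l:[(120+x/2-.25,30+y/2-.25) for x,y in l]
c,a,e=sq(unproj(m,t([(327,70),(499,69),(493,241),(334,241)]),.056)); print('jar',c,a,np.round(e,1)); plan(c[0],c[1],145,a)
p,R,ps,o=pose()
for z in (166.,169):
  q=unproj(m,t([(270,376),(547,374)]),z/1e3)*1e3; q=(np.c_[q,[z]*2]-p)@R; print('lid front in tool',q[:,:2])
```

```text
jar [ 605.6 -192.1] -13.337711142244306 [62.9 63.1 62.9 62.7]
p [ 531.6 -172.5  146.1] yaw -13.52 tilt 0.05 t 19.03 F [ 1.1 -0.1 -0.2] | turn -0.003 shift [76.5  2.   1.1] rows>= 2
lid front in tool [[ 31.9 -31.2]
 [ 32.3  30.7]]
lid front in tool [[ 33.1 -30.5]
 [ 33.5  29.9]]
```

```bash
python3 -m pendant '[[[38.3,1.1,0],[0,0,0],0],[[38.2,1.1,0],[0,0,0],0],[[0,0,30],[0,0,0],0],[[0,0,30],[0,0,0],0],[[0,0,15],[0,0,0],0],[[0,0,8],[0,0,0],0],[[0,0,6],[0,0,0],0],[[0,0,4],[0,0,0],0],[[0,0,0],[0,0,0],0],[[0,0,0],[0,0,0],0]]'
python3 -c "
from h import *
plan(605.5,-192,50)"
```

```text
t: 19.87
tool_pos: [0.6068, -0.1933, 0.0548]
tool_rot: [3.119, -0.369, 0.003]
contact_force: [0.1, -0.1, -0.5]
opening: 0.065
grip_force: 45.3
p [ 606.8 -193.3   54.8] yaw -13.49 tilt 0.13 t 19.87 F [ 0.1 -0.1 -0.5] | turn 0.0 shift [-1.5 -1.   4.8] rows>= 1
```

```bash
python3 -m pendant '[[[0,0,2],[0,0,0],0],[[0,0,0],[0,0,0],0],[[0,0,0],[0,0,0],1],[[0,0,0],[0,0,0],1],[[0,0,0],[0,0,0],1],[[0,0,-20],[0,0,0],1],[[0,0,-35],[0,0,0],1],[[-20,0,-40],[0,0,0],1],[[-30,0,-40],[0,0,0],1],[[-30,0,-40],[0,0,0],1],[[-41,0,-10],[0,0,0],1],[[-41,0,0],[0,0,0],1]]'
python3 -m pendant '[[[0,0,0],[0,0,0],1],[[0,0,0],[0,0,0],1]]'
python3 - <<'E'
from h import *
snap('w13'); wood('w13',.070)
a=cv2.resize(cv2.imread("pics/w13.png")[:200,0:640],(800,250))
cv2.imwrite('pics/side1.png',optics.get_image('side')[:,:,::-1])
s=cv2.imread('pics/side1.png')[155:355,225:401]; s=cv2.resize(s,(308,350),interpolation=cv2.INTER_CUBIC)
tp=optics.get_image('top')[:,:,::-1]; tp=cv2.resize(tp[165:255,185:375],(492,233),interpolation=cv2.INTER_CUBIC)
o=np.zeros((600,800,3),np.uint8); o[:250]=a; o[250:,:308]=s; o[250:483,308:]=tp; cv2.imwrite('pics/fin.png',o)
E
```

```text
t: 20.87
tool_pos: [0.4612, -0.1588, 0.2254]
tool_rot: [3.117, -0.368, 0.013]
contact_force: [-2.1, -0.2, 0.7]
opening: 0.0853
grip_force: 0.0
t: 21.03
tool_pos: [0.4586, -0.1574, 0.2202]
tool_rot: [3.119, -0.37, 0.002]
contact_force: [-0.4, 0.1, -0.3]
opening: 0.0857
grip_force: 0.0
[ 287    0   74   64 4600] circ [ 597.6 -190.7] 38.7 rms 2.68 rect [ 597.2 -190.6] [65.1 52.1] 76.5
[ 528    0  112   95 7977] circ [ 545.5 -429.9] 64.7 rms 1.75 rect [ 545.6 -434.9] [ 85.9 110.9] 4.6
[  84   35   47   45 1842] circ [628.1  13. ] 24.8 rms 2.75 rect [628.   12.4] [44.  37.9] 70.0
[   0   66   22   61 1004] circ [631.2 147.4] 31.2 rms 0.19 rect [621.9 131.4] [24.6 61.4] 59.5
```

View pics/fin.png

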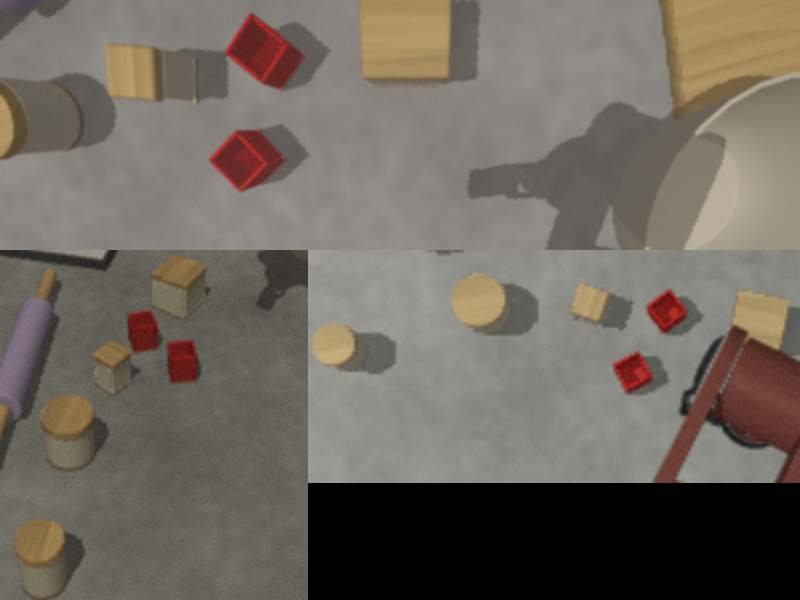

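The side and top views show all four lids flat on their jars, with the square ones aligned. Nothing else has moved, and the gripper is clear.

```bash
python3 -c "
from station import ctrl; print(ctrl.finish_job())"
```

```text
the job is handed in; nothing more can be done
None
```

All four lids look seated flat on their own jars in the final pictures, the square ones squared up; nothing else was moved, and the job was handed in after about 21 s of robot time.

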